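# Find the rocking pad-jar lid and seat it

### The job

One of the five pad-jar lids in the tray was never pressed home: it sits a little high and rocks when pressed near its edge, while the other four are firm. Find it by pressing lids with your fingertips, push it down until it is level and fully home, and finish while still holding that lid down with a light push, so that I can see which one it was. It is glass, so press gently, lift nothing, and leave the clarinet barrel, the trill key and the screwdriver where they are.

Things in the scene. Friction and masses are not known exactly. Their poses are not given: they have to be found in the camera images.
- tray: Wooden tray of dark foam, fixed, 208 x 300 mm, rim 38 mm high, foam 34 mm. Origin: centre of its underside; axes along its sides. Six places, 2 in x by 3 in y, 92 mm apart, centred: five glass jars (68 mm across) and the barrel, in any order. The jars are sunk firmly to different depths: lid tops stand 74 to 88 mm above the worktop, and height does not tell which is home.
- lid_a: Round tinplate press-on lid, 72 mm across and 14 mm deep, flat on top, on one of the five glass jars. Origin: centre of its top face; z is up out of the lid. Any of the five lids may be the unseated one; the other four are rigid.
- lid_b: Round tinplate press-on lid, 72 mm across and 14 mm deep, flat on top, on one of the five glass jars. Origin: centre of its top face; z is up out of the lid. The unseated lid rests level, 4 mm above home. Pressed at its edge with 2 to 5 N it rocks 2 to 4 mm down on that side and springs back when let go.
- lid_c: Round tinplate press-on lid, 72 mm across and 14 mm deep, flat on top, on one of the five glass jars. Origin: centre of its top face; z is up out of the lid. The unseated lid, pressed within about 10 mm of its middle, yields at about 10 N, slides 4 mm down, stops firmly and stays home. Pressing only its edge does not seat it.
- lid_d: Round tinplate press-on lid, 72 mm across and 14 mm deep, flat on top, on one of the five glass jars. Origin: centre of its top face; z is up out of the lid. Behaviour: see lid_a to lid_c.
- lid_e: Round tinplate press-on lid, 72 mm across and 14 mm deep, flat on top, on one of the five glass jars. Origin: centre of its top face; z is up out of the lid. Behaviour: see lid_a to lid_c.
- barrel: Black resin clarinet barrel with nickel rings, 64 mm tall, 31 mm across, standing loose on one of the tray's six places. Origin: centre of its underside. Leave it alone.
- trill_key: Nickel trill key, 125 mm long, 18 mm wide, 9 mm high, lying loose on the worktop along its x. Origin: near its middle, on the worktop. Leave it alone.
- screwdriver: Screwdriver with wooden handle, 170 mm long, lying loose on the worktop along its x. Origin: on the worktop under its middle. Leave it alone.

How it is judged:
At the end, for the whole second after the job is handed in: The lid that was unseated has gone down more than 3 mm of its 4 mm and is level within 2 degrees, and the fingers press on that same lid with more than 1 N through the last second (((distance of lid_a from where it was at the start of the episode between 0.003 and 0.006 m and angle between lid_a's own z axis and vertical below 0.035 rad and contact force between the fingers and lid_a above 1 N) or (distance of lid_b from where it was at the start of the episode between 0.003 and 0.006 m and angle between lid_b's own z axis and vertical below 0.035 rad and contact force between the fingers and lid_b above 1 N) or (distance of lid_c from where it was at the start of the episode between 0.003 and 0.006 m and angle between lid_c's own z axis and vertical below 0.035 rad and contact force between the fingers and lid_c above 1 N) or (distance of lid_d from where it was at the start of the episode between 0.003 and 0.006 m and angle between lid_d's own z axis and vertical below 0.035 rad and contact force between the fingers and lid_d above 1 N) or (distance of lid_e from where it was at the start of the episode between 0.003 and 0.006 m and angle between lid_e's own z axis and vertical below 0.035 rad and contact force between the fingers and lid_e above 1 N))); the arm keeps its last pose, push and grip.
It fails at once if a lid is pulled up off its jar (more than 7 mm) (distance of any of lid_a, lid_b, lid_c, lid_d, lid_e from where it was at the start of the episode above 0.007 m).
It fails at once if a lid is pressed with more than 60 N, hard enough to crack the glass (contact force between the fingers and lid_a above 60 N or contact force between the fingers and lid_b above 60 N or contact force between the fingers and lid_c above 60 N or contact force between the fingers and lid_d above 60 N or contact force between the fingers and lid_e above 60 N).
It fails at once if the barrel, the trill key or the screwdriver is moved or lifted (more than 15 mm) (distance of any of barrel, trill_key, screwdriver from where it was at the start of the episode above 0.015 m).
It also fails if it takes over 51 s, if anything falls off the work surface, if the arm or the gripper's body presses on something with over 40 N, if the wrist force passes 120 N, or if a joint passes its speed limit or range.

### The arm

A 6-joint arm with a two-finger parallel gripper is mounted at the origin on the work surface. World frame = base frame: x ahead of the robot, y to its left, z up, the work surface at z = 0. Lengths are in m, angles in rad, forces in N, time in s.
With the tool pointing down it reaches from about 0.35 to 0.975 m from the base axis. Payload 4.9 kg.
Tool frame: the origin (TCP) lies on the centre line of the jaws, within the pads' length; the fingertips stand 14 mm ahead of it and the grasp point (between the pads) lies 5 mm behind it; z points along the fingers, y is the line along which they close (so a half turn about z gives the same grasp; the last joint's range is limited). The gripper opens to 85 mm and grips with 20 to 120 N. Pads are 22 mm wide; open, the fingers measure 114 mm over their backs; the gripper's body (76 mm by 85 mm) begins 54 mm behind the grasp point. The pads swing forward as they close: fully open they stand 13 mm farther back than shut.
Start: joints at [-1.466, 0.053, 1.613, -0, 1.476, -0.119], TCP at [0.139, -0.609, 0.245] pointing down, gripper open.
Joint ranges: [-3.01, 3.01], [-1.01, 2.22], [0.06, 2.58], [-1.02, 4.17], [0.09, 2.62], [-3.14, 3.14]. Speed limits (rad/s): [2.57, 2.57, 3.14, 3.14, 3.14, 3.14].

### API

Orientations are given as a unit quaternion [w, x, y, z].
In Python, from plant import * gives the robot as it stands.
- The arm moves only by the tool send_rows, never from a script. Its argument "steps" is a list of rows, each an object with "translation": the shift along the tool's x, y, z in cm, a list of three; "delta_rot": the turn, a rotation vector about the tool's x, y, z in rad, a list of three; "jaw": the finger opening in cm, from 0 to 8.54. In form: [{"translation": [dx, dy, dz], "delta_rot": [rx, ry, rz], "jaw": jaw}, ...]. A call has exactly 8 rows; each row is the pose to reach, as a shift and turn from the pose commanded when the call began, along the tool's axes at that moment; what a row does not reach only later rows make up. A row lasts 1/10 s, in which the tool goes at most 50 mm and 8.59 degrees, less where a joint would pass 70% of its speed; a pose out of reach is approached as far as the arm can. A call with a gripper value outside its range is refused whole. The fingers move at their own pace and stop on an object; the grip force is fixed at half the most. Time passes only in rows, so rows that repeat a pose let the fingers close, or fill a call up. It gives the time, the measured TCP pose, the force, the opening and the grip force at its end, in the units of the state.
- state(): the state, without advancing time (a new reading comes with each control period).
- grab_frame(name): name is "side" or "top"; returns a dict with "pixels" (420x560x3 uint8, blue, green, red), "range_z" (420x560 float32, m along the optical axis (not along the pixel's ray), 0 where there is no reading), "fx", "fy", "cx", "cy" (pixels), "dist" ([k1, k2, p1, p2, k3] as OpenCV has them; the pictures are not rectified), "rvec" (rotation vector, rad) and "tvec" (3), from world to camera coordinates, as OpenCV has them. Camera axes: x right, y down, z forward; pixel columns grow to the right and rows downward; lengths in m; the calibration is good to about 2 mm. A picture is of the moment at which its call begins.
- job_done(): hands the job in; it is judged then, once.
The state is a dict: "time": time; "joint_pos": joint angles; "joint_vel": joint speeds; "joint_efforts": joint torques, N m; "tool_pos": TCP position; "tool_rot": TCP orientation; "contact_force": force on the tool from outside, world axes, zero at the start; "ft_torque": the same for the moment, N m; "gripper_width": opening from 0.0 (shut) to 1.0 (fully open); "grasp_force": force on a finger pad.
Only numpy, scipy, OpenCV 4.12 (cv2) and the standard library are available. Lean on these libraries where they do the work, as an engineer would, in place of code of your own. Each camera call takes 0.05 s, during which the arm holds its last target. There are 200 camera calls.

## Working session

There is one attempt and no reset: what is moved stays moved. The work goes in short steps, Python scripts to look and compute and a tool call to move; the robot and the scene stay as the last step left them, time stands still between calls to the robot, and variables do not carry over. Pictures are saved under pics/ and viewed, at most 10 in all, crops included, and the job is handed in when it is done.

Besides the shell and the picture viewer there is one more tool, called after "Call:" as a command line: name --argument value ..., lists and objects as JSON in quotes. send_rows: Moves the arm, as the interface text tells. Its arguments: {"type":"object","properties":{"steps":{"type":"array","items":{"type":"object","properties":{"translation":{"type":"array","items":{"type":"number"}},"delta_rot":{"type":"array","items":{"type":"number"}},"jaw":{"type":"number"}}}}},"required":["steps"]}

```bash
mkdir -p pics; ls; python3 - <<'E'
from plant import *
import cv2,numpy as np
s=state();print({k:np.round(v,3).tolist() for k,v in s.items()})
for n in("top","side"):
    f=grab_frame(n);cv2.imwrite(f"pics/{n}0.png",f["pixels"]);np.savez(f"{n}0.npz",**f)
    print(n,f["fx"],f["cx"],f["cy"],f["dist"],f["rvec"],f["tvec"])
E
```

```text
pics
{'time': 0.0, 'joint_pos': [-1.466, 0.053, 1.614, 0.0, 1.476, -0.119], 'joint_vel': [0.001, -0.0, 0.001, 0.0, -0.001, -0.001], 'joint_efforts': [-0.0, -39.368, -37.018, -0.0, 0.007, -0.0], 'tool_pos': [0.139, -0.609, 0.244], 'tool_rot': [-0.001, 0.994, 0.112, 0.0], 'contact_force': [-0.015, 0.251, 0.004], 'ft_torque': [0.014, 0.002, -0.004], 'grasp_force': 0.0, 'gripper_width': 0.999}
top 431.0091982850184 277.24359086934993 209.76367702238198 [-0.10187725  0.          0.          0.          0.        ] [ 2.15949289 -2.13099025  0.14340066] [-0.01248436  0.52449241  1.08621068]
side 409.22139229720597 280.3636510316593 207.9205338161546 [0.01138429 0.         0.         0.         0.        ] [ 0.44076347 -2.52160671  1.52492054] [0.47592005 0.18803059 1.06621091]
```

View pics/top0.png

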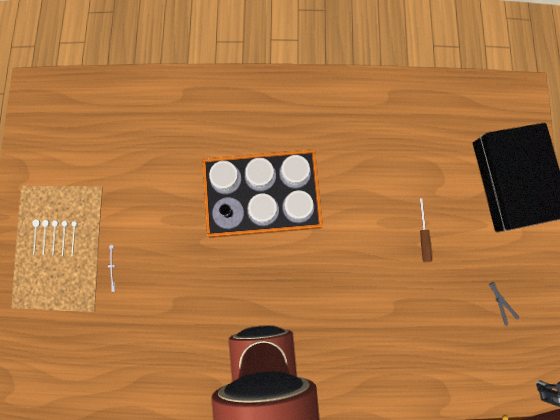

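View pics/side0.png

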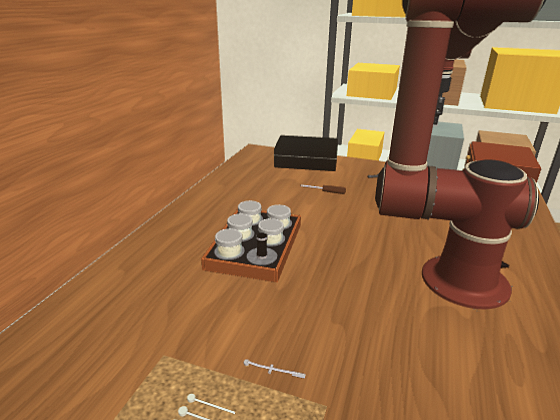

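The top view shows five lids at about (224,176), (260,173), (295,170), (263,208) and (298,206), with the barrel at (228,211). The trill key and screwdriver lie well clear of the tray. The side view agrees with this.

```bash
cat > meas.py <<'E'
import cv2,numpy as np
f=np.load("top0.npz");img=f["pixels"];Z=f["range_z"]
K=np.array([[f["fx"],0,f["cx"]],[0,f["fy"],f["cy"]],[0,0,1.]]);R=cv2.Rodrigues(f["rvec"])[0];t=f["tvec"].reshape(3)
def ray(u,v):
    p=cv2.undistortPoints(np.array([[[u,v]]],float),K,f["dist"])[0,0];return np.array([p[0],p[1],1.])
def world(u,v,z): return R.T@(ray(u,v)*z-t)
def plane(u,v,h):
    c=-R.T@t;d=R.T@ray(u,v);return c+d*(h-c[2])/d[2]
hsv=cv2.cvtColor(img,cv2.COLOR_BGR2HSV)
for g in[(224,176),(260,173),(295,170),(263,208),(298,206)]:
    m=np.zeros(img.shape[:2],bool);pts=[]
    for v in range(g[1]-22,g[1]+23):
        for u in range(g[0]-22,g[0]+23):
            if Z[v,u]>0:
                p=world(u,v,Z[v,u]);
                if p[2]>.066 : pts.append((u,v,*p))
    pts=np.array(pts);c0=plane(*g,.08)
    pts=pts[np.hypot(pts[:,2]-c0[0],pts[:,3]-c0[1])<.045]
    h=np.median(pts[:,4])
    m=((hsv[...,2]>170)&(hsv[...,1]<40)).astype(np.uint8)
    n,l,st,ce=cv2.connectedComponentsWithStats(m);k=l[g[1],g[0]]
    print(g,"depth h",h.round(4),"n",len(pts),"ctr(depth)",((pts[:,2:4].max(0)+pts[:,2:4].min(0))/2).round(4),"mask",st[k],ce[k].round(1),plane(*ce[k],h).round(4))
print("table",world(150,150,Z[150,150]),"barrel",plane(228,211,.098))
E
python3 meas.py
```

```text
(224, 176) depth h 0.0864 n 655 ctr(depth) [0.6083 0.1323] mask [209 161  28  30 627] [222.8 174.6] [0.6055 0.1329 0.0864]
(260, 173) depth h 0.0848 n 643 ctr(depth) [0.6161 0.0407] mask [246 158  28  29 634] [258.9 171.6] [0.6146 0.0417 0.0848]
(295, 170) depth h 0.0824 n 645 ctr(depth) [ 0.6244 -0.0511] mask [281 155  29  30 656] [294.8 169.2] [ 0.6226 -0.0491  0.0824]
(263, 208) depth h 0.0818 n 656 ctr(depth) [0.5253 0.0322] mask [248 194  29  29 650] [261.9 207.6] [0.5231 0.0326 0.0818]
(298, 206) depth h 0.0808 n 652 ctr(depth) [ 0.534  -0.0605] mask [284 191  29  29 657] [298.2 204.5] [ 0.5323 -0.0582  0.0808]
table [0.69286708 0.35074265 0.00124249] barrel [0.51132943 0.11540562 0.098     ]
```

The lids are spaced 92 mm apart and stand 81–86 mm high, which matches the sizes given. I'll shut the jaws and cross over at height.

```bash
cat > go.py <<'E'
import sys,numpy as np
from plant import state
from scipy.spatial.transform import Rotation as Ro
s=state();q=np.array(s["tool_rot"]);R=Ro.from_quat(q[[1,2,3,0]])
if len(sys.argv)>1: print("delta cm",(R.inv().apply(np.array(list(map(float,sys.argv[1:4])))-s["tool_pos"])*100).round(2))
print(s["time"],np.round(s["tool_pos"],4),np.round(R.as_matrix()[:,2],3),np.round(s["contact_force"],2),s["gripper_width"])
E
python3 go.py .506 -.062 .2
```

```text
delta cm [ 47.96 -45.16   4.51]
0.1 [ 0.1386 -0.6089  0.2442] [-0.     0.002 -1.   ] [-0.07  0.73  0.72] 1.0028012122526677
```

Call:
send_rows --steps '[{"translation":[3,-2.8,0.3],"delta_rot":[0,0,0],"jaw":0},{"translation":[6,-5.6,0.6],"delta_rot":[0,0,0],"jaw":0},{"translation":[9,-8.5,0.9],"delta_rot":[0,0,0],"jaw":0},{"translation":[12,-11.3,1.1],"delta_rot":[0,0,0],"jaw":0},{"translation":[15,-14.1,1.4],"delta_rot":[0,0,0],"jaw":0},{"translation":[18,-17,1.7],"delta_rot":[0,0,0],"jaw":0},{"translation":[21,-19.8,2],"delta_rot":[0,0,0],"jaw":0},{"translation":[24,-22.6,2.2],"delta_rot":[0,0,0],"jaw":0}]'

```text
time: 0.9
tool_pos: [0.323, -0.334, 0.2226]
tool_rot: [-0.0, 0.994, 0.111, -0.0]
contact_force: [0.3, -1.5, 0.7]
gripper_width: 0.001
grasp_force: 0.0
```

Call:
send_rows --steps '[{"translation":[3,-2.8,0.3],"delta_rot":[0,0,0],"jaw":0},{"translation":[6,-5.6,0.6],"delta_rot":[0,0,0],"jaw":0},{"translation":[9,-8.5,0.9],"delta_rot":[0,0,0],"jaw":0},{"translation":[12,-11.3,1.1],"delta_rot":[0,0,0],"jaw":0},{"translation":[15,-14.1,1.4],"delta_rot":[0,0,0],"jaw":0},{"translation":[18,-17,1.7],"delta_rot":[0,0,0],"jaw":0},{"translation":[21,-19.8,2],"delta_rot":[0,0,0],"jaw":0},{"translation":[24,-22.6,2.2],"delta_rot":[0,0,0],"jaw":0}]'

```text
time: 1.7
tool_pos: [0.5067, -0.0604, 0.2006]
tool_rot: [-0.0, 0.994, 0.112, -0.0]
contact_force: [-0.1, 0.4, -1.1]
gripper_width: -0.002
grasp_force: 0.0
```

```bash
python3 go.py .506 -.062 .12
```

```text
delta cm [-0.1   0.14  8.06]
1.7 [ 0.5067 -0.0604  0.2006] [-0.001  0.    -1.   ] [-0.09  0.41 -1.09] -0.001996091916666017
```

Call:
send_rows --steps '[{"translation":[0,0,3],"delta_rot":[0,0,0],"jaw":0},{"translation":[0,0,6],"delta_rot":[0,0,0],"jaw":0},{"translation":[0,0,8.5],"delta_rot":[0,0,0],"jaw":0},{"translation":[0,0,9.5],"delta_rot":[0,0,0],"jaw":0},{"translation":[0,0,10],"delta_rot":[0,0,0],"jaw":0},{"translation":[0,0,10],"delta_rot":[0,0,0],"jaw":0},{"translation":[0,0,10],"delta_rot":[0,0,0],"jaw":0},{"translation":[0,0,10],"delta_rot":[0,0,0],"jaw":0}]'

```text
time: 2.5
tool_pos: [0.5075, -0.0625, 0.1029]
tool_rot: [0.001, 0.994, 0.112, 0.001]
contact_force: [0.1, -0.2, -0.3]
gripper_width: -0.001
grasp_force: 0.0
```

Call:
send_rows --steps '[{"translation":[0,0,0.05],"delta_rot":[0,0,0],"jaw":0},{"translation":[0,0,0.1],"delta_rot":[0,0,0],"jaw":0},{"translation":[0,0,0.15],"delta_rot":[0,0,0],"jaw":0},{"translation":[0,0,0.2],"delta_rot":[0,0,0],"jaw":0},{"translation":[0,0,0.25],"delta_rot":[0,0,0],"jaw":0},{"translation":[0,0,0.3],"delta_rot":[0,0,0],"jaw":0},{"translation":[0,0,0.3],"delta_rot":[0,0,0],"jaw":0},{"translation":[0,0,0.3],"delta_rot":[0,0,0],"jaw":0}]'

```text
time: 3.3
tool_pos: [0.5064, -0.0621, 0.0983]
tool_rot: [-0.0, 0.994, 0.112, -0.0]
contact_force: [-1.0, -0.8, 0.4]
gripper_width: 0.0
grasp_force: 0.0
```

Call:
send_rows --steps '[{"translation":[0,0,0.05],"delta_rot":[0,0,0],"jaw":0},{"translation":[0,0,0.1],"delta_rot":[0,0,0],"jaw":0},{"translation":[0,0,0.15],"delta_rot":[0,0,0],"jaw":0},{"translation":[0,0,0.2],"delta_rot":[0,0,0],"jaw":0},{"translation":[0,0,0.25],"delta_rot":[0,0,0],"jaw":0},{"translation":[0,0,0.3],"delta_rot":[0,0,0],"jaw":0},{"translation":[0,0,0.3],"delta_rot":[0,0,0],"jaw":0},{"translation":[0,0,0.3],"delta_rot":[0,0,0],"jaw":0}]'

```text
time: 4.1
tool_pos: [0.5064, -0.0622, 0.0953]
tool_rot: [0.0, 0.994, 0.112, 0.0]
contact_force: [-0.3, 0.3, 0.0]
gripper_width: 0.002
grasp_force: 0.0
```

Call:
send_rows --steps '[{"translation":[0,0,0.03],"delta_rot":[0,0,0],"jaw":0},{"translation":[0,0,0.06],"delta_rot":[0,0,0],"jaw":0},{"translation":[0,0,0.09],"delta_rot":[0,0,0],"jaw":0},{"translation":[0,0,0.12],"delta_rot":[0,0,0],"jaw":0},{"translation":[0,0,0.15],"delta_rot":[0,0,0],"jaw":0},{"translation":[0,0,0.15],"delta_rot":[0,0,0],"jaw":0},{"translation":[0,0,0.15],"delta_rot":[0,0,0],"jaw":0},{"translation":[0,0,0.15],"delta_rot":[0,0,0],"jaw":0}]'

```text
time: 4.9
tool_pos: [0.5064, -0.0622, 0.0938]
tool_rot: [-0.0, 0.994, 0.112, -0.0]
contact_force: [-0.1, -1.4, 0.4]
gripper_width: -0.001
grasp_force: 0.0
```

Call:
send_rows --steps '[{"translation":[0,0,0.03],"delta_rot":[0,0,0],"jaw":0},{"translation":[0,0,0.06],"delta_rot":[0,0,0],"jaw":0},{"translation":[0,0,0.09],"delta_rot":[0,0,0],"jaw":0},{"translation":[0,0,0.12],"delta_rot":[0,0,0],"jaw":0},{"translation":[0,0,0.15],"delta_rot":[0,0,0],"jaw":0},{"translation":[0,0,0.15],"delta_rot":[0,0,0],"jaw":0},{"translation":[0,0,0.15],"delta_rot":[0,0,0],"jaw":0},{"translation":[0,0,0.15],"delta_rot":[0,0,0],"jaw":0}]'

```text
time: 5.7
tool_pos: [0.5064, -0.0621, 0.0926]
tool_rot: [0.0, 0.994, 0.112, -0.0]
contact_force: [-2.7, 0.0, 3.3]
gripper_width: 0.0
grasp_force: 2.0
```

Call:
send_rows --steps '[{"translation":[0,0,0.03],"delta_rot":[0,0,0],"jaw":0},{"translation":[0,0,0.05],"delta_rot":[0,0,0],"jaw":0},{"translation":[0,0,0.07],"delta_rot":[0,0,0],"jaw":0},{"translation":[0,0,0.1],"delta_rot":[0,0,0],"jaw":0},{"translation":[0,0,0.1],"delta_rot":[0,0,0],"jaw":0},{"translation":[0,0,0.1],"delta_rot":[0,0,0],"jaw":0},{"translation":[0,0,0.1],"delta_rot":[0,0,0],"jaw":0},{"translation":[0,0,0.1],"delta_rot":[0,0,0],"jaw":0}]'

```text
time: 6.5
tool_pos: [0.5065, -0.0622, 0.0926]
tool_rot: [-0.0, 0.994, 0.112, -0.0]
contact_force: [-6.4, 1.7, 9.6]
gripper_width: -0.003
grasp_force: 4.9
```

The first lid is firm: 1 mm of further command added about 6 N and the tip didn't move. Contact is at TCP ≈ depth height + 11.8 mm. Next is the middle lid in the near row.

Call:
send_rows --steps '[{"translation":[0,0,-2],"delta_rot":[0,0,0],"jaw":0},{"translation":[0.6,-4.5,-2],"delta_rot":[0,0,0],"jaw":0},{"translation":[1.2,-9.2,-2],"delta_rot":[0,0,0],"jaw":0},{"translation":[1.2,-9.2,-1.2],"delta_rot":[0,0,0],"jaw":0},{"translation":[1.2,-9.2,-0.6],"delta_rot":[0,0,0],"jaw":0},{"translation":[1.2,-9.2,-0.3],"delta_rot":[0,0,0],"jaw":0},{"translation":[1.2,-9.2,-0.17],"delta_rot":[0,0,0],"jaw":0},{"translation":[1.2,-9.2,-0.17],"delta_rot":[0,0,0],"jaw":0}]'

```text
time: 7.3
tool_pos: [0.4975, 0.0296, 0.0935]
tool_rot: [-0.001, 0.994, 0.111, -0.001]
contact_force: [-5.6, 2.0, 6.9]
gripper_width: 0.003
grasp_force: 3.4
```

Call:
send_rows --steps '[{"translation":[0,0,0.03],"delta_rot":[0,0,0],"jaw":0},{"translation":[0,0,0.05],"delta_rot":[0,0,0],"jaw":0},{"translation":[0,0,0.07],"delta_rot":[0,0,0],"jaw":0},{"translation":[0,0,0.1],"delta_rot":[0,0,0],"jaw":0},{"translation":[0,0,0.1],"delta_rot":[0,0,0],"jaw":0},{"translation":[0,0,0.1],"delta_rot":[0,0,0],"jaw":0},{"translation":[0,0,0.1],"delta_rot":[0,0,0],"jaw":0},{"translation":[0,0,0.1],"delta_rot":[0,0,0],"jaw":0}]'

```text
time: 8.1
tool_pos: [0.4975, 0.0296, 0.0935]
tool_rot: [-0.001, 0.994, 0.111, -0.001]
contact_force: [-7.9, 3.1, 12.7]
gripper_width: -0.001
grasp_force: 6.3
```

The second lid is firm too. Next is the middle lid in the far row, pressed at its outer edge.

Call:
send_rows --steps '[{"translation":[0,0,-2.5],"delta_rot":[0,0,0],"jaw":0},{"translation":[4.8,0.6,-2.5],"delta_rot":[0,0,0],"jaw":0},{"translation":[9.6,1.2,-2.5],"delta_rot":[0,0,0],"jaw":0},{"translation":[14.4,1.9,-2.5],"delta_rot":[0,0,0],"jaw":0},{"translation":[14.4,1.9,-1.3],"delta_rot":[0,0,0],"jaw":0},{"translation":[14.4,1.9,-0.6],"delta_rot":[0,0,0],"jaw":0},{"translation":[14.4,1.9,-0.42],"delta_rot":[0,0,0],"jaw":0},{"translation":[14.4,1.9,-0.42],"delta_rot":[0,0,0],"jaw":0}]'

```text
time: 8.9
tool_pos: [0.6412, 0.0429, 0.096]
tool_rot: [0.0, 0.994, 0.111, -0.0]
contact_force: [-0.0, 0.0, 1.1]
gripper_width: 0.003
grasp_force: 0.2
```

Call:
send_rows --steps '[{"translation":[0,0,0.03],"delta_rot":[0,0,0],"jaw":0},{"translation":[0,0,0.05],"delta_rot":[0,0,0],"jaw":0},{"translation":[0,0,0.07],"delta_rot":[0,0,0],"jaw":0},{"translation":[0,0,0.1],"delta_rot":[0,0,0],"jaw":0},{"translation":[0,0,0.1],"delta_rot":[0,0,0],"jaw":0},{"translation":[0,0,0.1],"delta_rot":[0,0,0],"jaw":0},{"translation":[0,0,0.1],"delta_rot":[0,0,0],"jaw":0},{"translation":[0,0,0.1],"delta_rot":[0,0,0],"jaw":0}]'

```text
time: 9.7
tool_pos: [0.6423, 0.0438, 0.0952]
tool_rot: [-0.0, 0.994, 0.112, -0.0]
contact_force: [-1.3, 0.5, 1.2]
gripper_width: 0.0
grasp_force: 0.7
```

Call:
send_rows --steps '[{"translation":[0,0,0.03],"delta_rot":[0,0,0],"jaw":0},{"translation":[0,0,0.06],"delta_rot":[0,0,0],"jaw":0},{"translation":[0,0,0.09],"delta_rot":[0,0,0],"jaw":0},{"translation":[0,0,0.12],"delta_rot":[0,0,0],"jaw":0},{"translation":[0,0,0.15],"delta_rot":[0,0,0],"jaw":0},{"translation":[0,0,0.15],"delta_rot":[0,0,0],"jaw":0},{"translation":[0,0,0.15],"delta_rot":[0,0,0],"jaw":0},{"translation":[0,0,0.15],"delta_rot":[0,0,0],"jaw":0}]'

```text
time: 10.5
tool_pos: [0.6423, 0.0437, 0.0939]
tool_rot: [-0.0, 0.994, 0.112, 0.0]
contact_force: [-3.6, 1.3, 5.1]
gripper_width: 0.003
grasp_force: 2.1
```

Call:
send_rows --steps '[{"translation":[0,0,0.03],"delta_rot":[0,0,0],"jaw":0},{"translation":[0,0,0.05],"delta_rot":[0,0,0],"jaw":0},{"translation":[0,0,0.07],"delta_rot":[0,0,0],"jaw":0},{"translation":[0,0,0.1],"delta_rot":[0,0,0],"jaw":0},{"translation":[0,0,0.1],"delta_rot":[0,0,0],"jaw":0},{"translation":[0,0,0.1],"delta_rot":[0,0,0],"jaw":0},{"translation":[0,0,0.1],"delta_rot":[0,0,0],"jaw":0},{"translation":[0,0,0.1],"delta_rot":[0,0,0],"jaw":0}]'

```text
time: 11.3
tool_pos: [0.6424, 0.0437, 0.0937]
tool_rot: [-0.0, 0.994, 0.112, -0.0]
contact_force: [-4.5, 2.0, 7.7]
gripper_width: 0.001
grasp_force: 3.7
```

The tip went to 93.7 mm, against 96.6 mm predicted. Either this lid is rocking or the height was misread. I'll touch the centre lightly: contact near 96.6 mm would mean it is the loose one.

Call:
send_rows --steps '[{"translation":[0,0,-1.3],"delta_rot":[0,0,0],"jaw":0},{"translation":[-2.7,-0.3,-1.3],"delta_rot":[0,0,0],"jaw":0},{"translation":[-2.7,-0.3,-1.3],"delta_rot":[0,0,0],"jaw":0},{"translation":[-2.7,-0.3,-0.7],"delta_rot":[0,0,0],"jaw":0},{"translation":[-2.7,-0.3,-0.4],"delta_rot":[0,0,0],"jaw":0},{"translation":[-2.7,-0.3,-0.3],"delta_rot":[0,0,0],"jaw":0},{"translation":[-2.7,-0.3,-0.3],"delta_rot":[0,0,0],"jaw":0},{"translation":[-2.7,-0.3,-0.3],"delta_rot":[0,0,0],"jaw":0}]'

```text
time: 12.1
tool_pos: [0.6158, 0.0405, 0.096]
tool_rot: [0.0, 0.994, 0.112, 0.0]
contact_force: [-1.3, -0.8, 3.4]
gripper_width: -0.002
grasp_force: 1.9
```

Contact at the centre is 96.0 mm, but the edge gave to 93.7 mm, so this is the loose lid. I'll press it home at the centre.

Call:
send_rows --steps '[{"translation":[0,0,0.05],"delta_rot":[0,0,0],"jaw":0},{"translation":[0,0,0.1],"delta_rot":[0,0,0],"jaw":0},{"translation":[0,0,0.15],"delta_rot":[0,0,0],"jaw":0},{"translation":[0,0,0.2],"delta_rot":[0,0,0],"jaw":0},{"translation":[0,0,0.25],"delta_rot":[0,0,0],"jaw":0},{"translation":[0,0,0.3],"delta_rot":[0,0,0],"jaw":0},{"translation":[0,0,0.3],"delta_rot":[0,0,0],"jaw":0},{"translation":[0,0,0.3],"delta_rot":[0,0,0],"jaw":0}]'

```text
time: 12.9
tool_pos: [0.6158, 0.0405, 0.0939]
tool_rot: [0.0, 0.994, 0.112, 0.0]
contact_force: [-2.5, -0.6, 7.6]
gripper_width: 0.003
grasp_force: 4.0
```

Call:
send_rows --steps '[{"translation":[0,0,0.05],"delta_rot":[0,0,0],"jaw":0},{"translation":[0,0,0.1],"delta_rot":[0,0,0],"jaw":0},{"translation":[0,0,0.15],"delta_rot":[0,0,0],"jaw":0},{"translation":[0,0,0.15],"delta_rot":[0,0,0],"jaw":0},{"translation":[0,0,0.15],"delta_rot":[0,0,0],"jaw":0},{"translation":[0,0,0.15],"delta_rot":[0,0,0],"jaw":0},{"translation":[0,0,0.15],"delta_rot":[0,0,0],"jaw":0},{"translation":[0,0,0.15],"delta_rot":[0,0,0],"jaw":0}]'

```text
time: 13.7
tool_pos: [0.6159, 0.0405, 0.0924]
tool_rot: [0.0, 0.994, 0.112, 0.0]
contact_force: [-4.3, 0.1, 7.8]
gripper_width: -0.002
grasp_force: 4.0
```

Still sliding at about 8 N. I'll push further until it stops firmly.

Call:
send_rows --steps '[{"translation":[0,0,0.05],"delta_rot":[0,0,0],"jaw":0},{"translation":[0,0,0.1],"delta_rot":[0,0,0],"jaw":0},{"translation":[0,0,0.15],"delta_rot":[0,0,0],"jaw":0},{"translation":[0,0,0.15],"delta_rot":[0,0,0],"jaw":0},{"translation":[0,0,0.15],"delta_rot":[0,0,0],"jaw":0},{"translation":[0,0,0.15],"delta_rot":[0,0,0],"jaw":0},{"translation":[0,0,0.15],"delta_rot":[0,0,0],"jaw":0},{"translation":[0,0,0.15],"delta_rot":[0,0,0],"jaw":0}]'

```text
time: 14.5
tool_pos: [0.6159, 0.0405, 0.0921]
tool_rot: [0.0, 0.994, 0.112, 0.0]
contact_force: [-6.8, 0.5, 13.6]
gripper_width: 0.004
grasp_force: 6.6
```

Call:
send_rows --steps '[{"translation":[0,0,0.05],"delta_rot":[0,0,0],"jaw":0},{"translation":[0,0,0.1],"delta_rot":[0,0,0],"jaw":0},{"translation":[0,0,0.1],"delta_rot":[0,0,0],"jaw":0},{"translation":[0,0,0.1],"delta_rot":[0,0,0],"jaw":0},{"translation":[0,0,0.1],"delta_rot":[0,0,0],"jaw":0},{"translation":[0,0,0.1],"delta_rot":[0,0,0],"jaw":0},{"translation":[0,0,0.1],"delta_rot":[0,0,0],"jaw":0},{"translation":[0,0,0.1],"delta_rot":[0,0,0],"jaw":0}]'

```text
time: 15.3
tool_pos: [0.616, 0.0405, 0.092]
tool_rot: [0.0, 0.994, 0.112, 0.0]
contact_force: [-9.1, -0.3, 17.1]
gripper_width: 0.001
grasp_force: 8.7
```

Call:
send_rows --steps '[{"translation":[0,0,-0.05],"delta_rot":[0,0,0],"jaw":0},{"translation":[0,0,-0.1],"delta_rot":[0,0,0],"jaw":0},{"translation":[0,0,-0.15],"delta_rot":[0,0,0],"jaw":0},{"translation":[0,0,-0.15],"delta_rot":[0,0,0],"jaw":0},{"translation":[0,0,-0.15],"delta_rot":[0,0,0],"jaw":0},{"translation":[0,0,-0.15],"delta_rot":[0,0,0],"jaw":0},{"translation":[0,0,-0.15],"delta_rot":[0,0,0],"jaw":0},{"translation":[0,0,-0.15],"delta_rot":[0,0,0],"jaw":0}]'

```text
time: 16.1
tool_pos: [0.6159, 0.0405, 0.0921]
tool_rot: [0.0, 0.994, 0.112, 0.0]
contact_force: [-4.9, -1.3, 10.7]
gripper_width: -0.0
grasp_force: 5.4
```

The lid is firm and home, about 4 mm down, and is being held with about 10 N.

```bash
python3 -c "
from plant import *
print(job_done())"
```

```text
the job is handed in; nothing more can be done
None
```

The loose lid was the middle one in the far row (x 0.616, y 0.041): it is pressed home, about 4 mm down, held with about 10 N, and handed in; I pressed two of the other lids (both firm), left the last two untested once this one gave, and never went near the barrel, trill key or screwdriver.

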